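Present the upper ferrite half over the wound bobbin

TASK

Swing the red clamp arm of the core-assembly fixture a full quarter turn aside, off the wound bobbin. Then fetch the loose dark ferrite E-core half standing legs-down on the bench, carry it over the things in between without disturbing them, and stop with it level above the bobbin, centred, its long side in line with that of the lower half, leg ends about 5 mm above the bobbin and touching nothing. Finish while still holding it there, quite still, so that I can lay the gap spacers in before it goes home.

Things in the scene. Friction and masses are not known exactly. Their poses are not given: they have to be found in the camera images.
- core_mid (a point): the loose upper half: a dark grey ferrite E-core, 21 (its x) x 56 (its y) x 28 mm (z), about 0.11 kg, standing on the bench on its three legs with its 9.5 mm thick plain back on top. This point is its centre, 14 mm above the leg ends and 14 mm below the top; z up. Legs (all 21 mm in x): middle one 17 mm wide in y, outer ones 9.4 mm wide at the ends. Grasp it across x (21 mm), from above. It is the same either way round
- bobbin_mouth (a point): centre of the top of the cream and copper bobbin (44 mm in x, 36 mm in y) in the fixture's nest, 55.5 mm above the bench; z up. Its bore, 22.4 (x) x 18 (y) mm, is open upwards; the lower E-core half, which lies in the nest under the bobbin with its legs up, has its long side along this y. The fixture's 10 mm plate reaches 50 mm either way in x, and from -53 to +97 mm in y, round this point
- clamp_arm (a joint): swing of the red clamp arm about the upright post, in rad: 0 = arm across the bobbin (a stop), grows as the arm swings clockwise seen from above (towards the fixture's -x), up to a stop at 1.75; a full quarter turn is 1.57. It stays where it is left; about 2 N at the knob moves it
- clamp_knob (a point): centre of the black fluted knob on the free end of the clamp arm: upright cylinder 24 mm across, from 97 to 126 mm above the bench, this point at 112 mm; it does not turn in the arm. The arm under it is a 16 mm wide red bar, 10 mm thick, its top 90 mm above the bench, its rubber pad's foot 69 mm above the bench. Axes turn with the arm: y points from the knob to the post
- clamp_pivot (a point): point on the upright axis on which the clamp arm turns, at the knob's height (112 mm above the bench), 75 mm from the knob's centre and 75 mm from the bobbin's centre along +y; the post and the arm's hub, 27 mm across, end 98 mm above the bench. Axes of the fixture
- fixture: the core-assembly fixture (aluminium plate, black nest with lower core half and bobbin, steel post, clamp arm), fixed to the bench; origin under the bobbin's centre at bench level, axes as bobbin_mouth
- core: the same loose E-core half; origin between its leg ends at the bottom
- hex_stand: bystander: wooden block with hex keys, 163 mm long (its y), 79 mm wide (its x), 90 mm high, between the core and the fixture; origin under its centre
- glue: bystander: white glue bottle with a nozzle, 42 mm across, 137 mm high; origin under its centre
- spool: bystander: small upright spool of copper wire, 26 x 26 mm, 22 mm high; origin at bench level
Mind the look-alikes: they are no part of the job. What is shaped like the core but brown is not meant.

How it is judged:
On the way, in this order (a step that is already met when the one before it is completed fails the run):
1. the clamp arm is swung a quarter turn aside (more than 1.3 rad) (value of joint clamp_arm above 1.3 rad), for 0.2 s.
2. the loose core half is lifted clear of the bench (height (world z) of core_mid above 0.06 m and contact force between the fingers and core above 1 N), for 0.2 s.
At the end, for the whole second after the job is handed in: Held still above the bobbin: centred within 4 mm along x and y, level within 0.08 rad, long sides in line within 0.1 rad (either way round), leg ends 1.5 to 11 mm above the bobbin; neither core nor robot touches the fixture; clamp arm still aside (over 1.3 rad) (x of core_mid in the frame of bobbin_mouth between -0.004 and 0.004 m and y of core_mid in the frame of bobbin_mouth between -0.004 and 0.004 m and z of core_mid in the frame of bobbin_mouth between 0.0155 and 0.025 m and angle between core_mid's own z axis and vertical below 0.08 rad and angle between the y axis of core_mid and the y axis of bobbin_mouth, either way round below 0.1 rad and linear speed of core below 0.01 m/s and contact force between the fingers and core above 1 N and contact force between each of core, the arm, the fingers and fixture below 0.05 N and value of joint clamp_arm above 1.3 rad); the arm keeps its last pose, push and grip.
It fails at once if the core half is knocked against the fixture or its bobbin (contact force between core and fixture above 5 N).
It fails at once if the hex key stand is pushed or tipped (distance of hex_stand from where it was at the start of the episode above 0.015 m or angle between hex_stand's own z axis and vertical above 0.2 rad).
It fails at once if the glue bottle is pushed or tipped (distance of glue from where it was at the start of the episode above 0.015 m or angle between glue's own z axis and vertical above 0.35 rad).
It fails at once if the copper spool is pushed away (distance of spool from where it was at the start of the episode above 0.015 m).
It also fails if it takes over 58 s, if anything falls off the work surface, if the arm or the gripper's body presses on something with over 40 N, if the wrist force passes 120 N, or if a joint passes its speed limit or range.

ROBOT

A 7-joint arm with a two-finger parallel gripper is mounted at the origin on a cart in front of the work surface, level with it; the furniture and walls round the work are solid. World frame = base frame: x ahead of the robot, y to its left, z up, the work surface at z = 0. Lengths are in m, angles in rad, forces in N, time in s.
With the tool pointing down it reaches from about 0.4 to 0.875 m from the base axis. Payload 19.3 kg.
Tool frame: the origin (TCP) lies midway between the tips of the shut fingers; the grasp point (between the pads) lies bot.tcp_to_grasp behind it (bot.tcp_to_grasp is the distance from the TCP to the grasp point, in m); z points along the fingers, y is the line along which they close (so a half turn about z gives the same grasp; the last joint's range is limited). The gripper opens to 85 mm and grips with 20 to 120 N. Pads are 22 mm wide; open, the fingers measure 114 mm over their backs; the gripper's body (76 mm by 85 mm) begins 54 mm behind the grasp point. The pads swing forward as they close: fully open they stand 13 mm farther back than shut.
Start: joints at [1.046, 0.521, -0.036, 1.599, 0.021, 1.021, -0.113], TCP at [0.275, -0.561, 0.231] pointing down, gripper open.
Joint ranges: [-2.91, 2.91], [-0.3, 2.13], [-1.5, 1.42], [0.17, 2.43], [-1.26, 4.41], [0.16, 1.93], [-2.52, 2.52]. Speed limits (rad/s): [1.89, 1.89, 2.39, 2.39, 3.01, 3.01, 3.01].

INTERFACE

Orientations are given as [roll, pitch, yaw] about the fixed x, y, z axes, in that order (R = Rz(yaw) Ry(pitch) Rx(roll)).
In Python, from workcell import observe, imaging, bot gives the robot as it stands.
- The arm moves only by the tool send_rows, never from a script. Its argument "plan" is text: rows parted by semicolons, each of 7 numbers parted by spaces: the shift along the tool's x, y, z in m, then the turn, a rotation vector about the tool's x, y, z in degrees, then the finger opening in m, from 0 to 0.0854. In form: dx dy dz rx ry rz claw; .... A call has 1 to 10 rows; each row is the pose to reach, as a shift and turn from the pose commanded when the call began, along the tool's axes at that moment; what a row does not reach only later rows make up. A row lasts 1/12 s, in which the tool goes at most 41.7 mm and 7.16 degrees, less where a joint would pass 70% of its speed; a pose out of reach is approached as far as the arm can. A call with a gripper value outside its range is refused whole. The fingers move at their own pace and stop on an object; "grip_force" is the grip in N (left out, the last holds). Time passes only in rows, so rows that repeat a pose let the fingers close. It gives the time, the measured TCP pose, the force, the opening and the grip force at its end, in the units of the state.
- observe(): the state, without advancing time (a new reading comes with each control period).
- imaging.grab_frame(name): name is "scene" or "top" or "wrist"; returns a dict with "color" (400x640x3 uint8, red, green, blue), "fx", "fy", "cx", "cy" (pixels), "eye" and "orientation" of the camera in the world; the wrist camera has in their place "tool_from_camera" (4x4, takes a point from camera to tool coordinates, whose origin is the TCP and whose axes are the flange's). Camera axes: x right, y down, z forward; pixel columns grow to the right and rows downward; lengths in m; the calibration is good to about 2 mm. A picture is of the moment at which its call begins: read the wrist's pose just before it. There is no depth.
- bot.job_done(): hands the job in; it is judged then, once.
The state is a dict: "clock": time; "qpos": joint angles; "qd": joint speeds; "joint_efforts": joint torques, N m; "position": TCP position; "tool_rot": TCP orientation; "force": force on the tool from outside, world axes, zero at the start; "moment": the same for the moment, N m; "grip_width": finger opening in m; "finger_force": force on a finger pad.
Only numpy, scipy, OpenCV 4.12 (cv2) and the standard library are available. Lean on these libraries where they do the work, as an engineer would, in place of code of your own. Each camera call takes 0.05 s, during which the arm holds its last target. There are 200 camera calls.

## Working session

There is one attempt and no reset: what is moved stays moved. The work goes in short steps, Python scripts to look and compute and a tool call to move; the robot and the scene stay as the last step left them, time stands still between calls to the robot, and variables do not carry over. Pictures are saved under pics/ and viewed, at most 10 in all, crops included, and the job is handed in when it is done.

Besides the shell and the picture viewer there is one more tool, called after ">>>" by a JSON object that holds its "api" and its "payload". send_rows: Moves the arm, as the interface text tells. Its arguments: {"type":"object","properties":{"plan":{"type":"string"},"grip_force":{"type":"number"}},"required":["plan"]}

```bash
mkdir -p pics
cat > h.py <<'E'
import numpy as np, cv2
from scipy.spatial.transform import Rotation as R
from workcell import observe, imaging, bot
def grab(n,f):
    s=observe(); d=imaging.grab_frame(n); cv2.imwrite(f'pics/{f}.png',d['color'][:,:,::-1]); 
    np.savez(f'pics/{f}.npz',pos=s['position'],rot=s['tool_rot'],**{k:v for k,v in d.items() if k!='color'}); return d
def cam(f):
    d=np.load(f'pics/{f}.npz',allow_pickle=True); K=[float(d[k]) for k in('fx','fy','cx','cy')]
    if 'eye' in d:
        o=np.array(d['orientation']); M=o if o.shape==(3,3) else R.from_euler('xyz',o).as_matrix(); e=d['eye']
    else:
        T=d['tool_from_camera']; r=np.array(d['rot']); Rt=r if r.shape==(3,3) else R.from_euler('xyz',r).as_matrix()
        M=Rt@T[:3,:3]; e=d['pos']+Rt@T[:3,3]
    return K,M,e
def px2w(f,u,v,z):
    (fx,fy,cx,cy),M,e=cam(f); r=M@np.array([(u-cx)/fx,(v-cy)/fy,1]); return e+r*(z-e[2])/r[2]
def w2px(f,p):
    (fx,fy,cx,cy),M,e=cam(f); c=M.T@(np.array(p)-e); return np.array([fx*c[0]/c[2]+cx,fy*c[1]/c[2]+cy])
E
python3 - <<'E'
from h import *
print(observe(), bot.tcp_to_grasp)
for n in('scene','top'):
    d=grab(n,n+'0'); print({k:v for k,v in d.items() if k!='color'}); print(cam(n+'0')[1])
E
```

```text
{'clock': 0.0, 'qpos': array([ 1.04579503,  0.52200825, -0.03631593,  1.59997988,  0.02118537,
        1.02107374, -0.11281553]), 'qd': array([ 1.27404457e-03,  5.25235315e-04, -1.46274637e-05, -1.12824285e-03,
        4.89806569e-04,  7.91637523e-04, -1.58072584e-03]), 'joint_efforts': array([-1.18580650e-03, -9.27086091e+01,  1.97972618e+00, -3.69924116e+01,
        1.79553987e-02,  8.21355439e-03,  1.04589310e-04]), 'position': array([ 0.27437952, -0.56119984,  0.23073951]), 'tool_rot': array([-3.14051005e+00,  6.91282452e-05,  4.54757729e-01]), 'force': array([-0.40073237,  0.97009826,  0.50720462]), 'moment': array([ 0.02712525, -0.09261188, -0.04493265]), 'finger_force': 0.0, 'grip_width': 0.08565619926373785} 0.0187
{'fx': 412.22402092796983, 'fy': 412.22402092796983, 'cx': 316.6372024782204, 'cy': 199.48399017138476, 'eye': array([ 0.19943973, -0.32450984,  0.7329446 ]), 'orientation': array([-2.38881929,  0.0084053 , -0.61520582])}
[[ 0.81662583 -0.42587727  0.38955206]
 [-0.57710623 -0.59267464  0.56185867]
 [-0.0084052  -0.68364122 -0.72976985]]
{'fx': 408.9869905347036, 'fy': 408.9869905347036, 'cx': 324.2976328593833, 'cy': 204.67497314877915, 'eye': array([0.40802095, 0.18809021, 1.01164654]), 'orientation': array([-2.98427461, -0.01472231, -1.58214238])}
[[-0.01134458 -0.98761361  0.15649488]
 [-0.99982727  0.00889939 -0.01631659]
 [ 0.01472178 -0.15665296 -0.98754398]]
```

View pics/scene0.png

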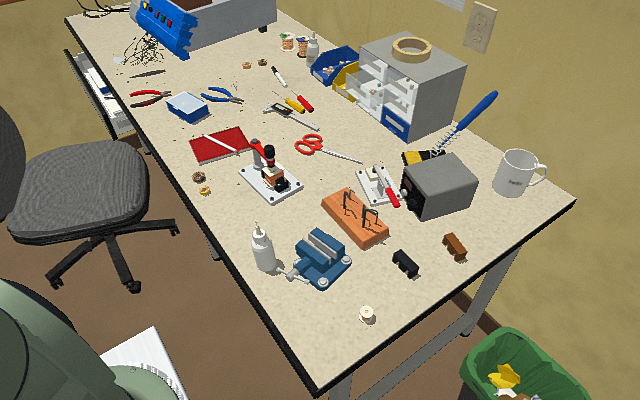

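View pics/top0.png

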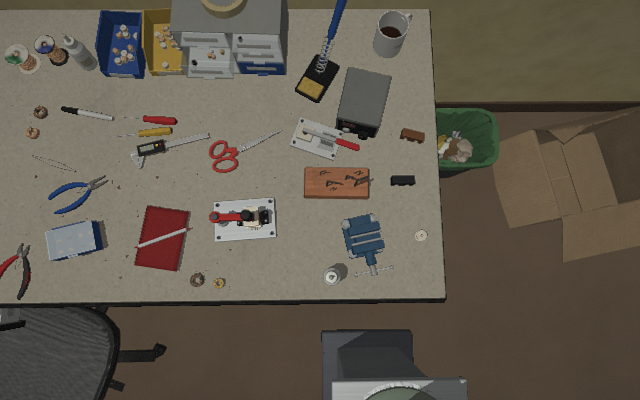

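The scene shows the fixture with its red arm at scene (270,175) and top (244,217). The dark core is at top (403,181), the brown look-alike at (412,135), the hex stand at (337,183), the glue at (332,275) and the spool at (421,235).

Run:
```python
from h import *
a=cv2.imread('pics/top0.png'); 
l=cv2.resize(a[185:255,195:295],None,fx=7,fy=7,interpolation=cv2.INTER_CUBIC)
r=cv2.resize(a[155:205,380:430],None,fx=7,fy=7,interpolation=cv2.INTER_CUBIC)
o=np.zeros((490,700,3),np.uint8); 
cv2.imwrite('pics/c1.png',l)
for n,u,v,z in [('core',402,180,.028),('knob',266,216,.126),('hub',214,217,.098),('hex',337,182,.09),('glue',332,272,.1),('spool',421,235,.02),
 ('p1',212,199,.01),('p2',275,197,.01),('p3',277,239,.01),('p4',215,242,.01),('h1',305,167,.09),('h2',369,167,.09),('h3',369,197,.09),('h4',305,197,.09)]: print(n,px2w('top0',u,v,z).round(3))
# core PCA
g=a[165:200,380:425].max(2)<60; v,u=np.nonzero(g); P=np.array([px2w('top0',x+380,y+165,.028)[:2] for x,y in zip(u,v)]); print(P.mean(0),P.min(0),P.max(0),np.linalg.eigh(np.cov(P.T)))
```

```text
core [ 0.624 -0.02   0.028]
knob [0.525 0.301 0.126]
hub [0.527 0.421 0.098]
hex [0.607 0.143 0.09 ]
glue [0.402 0.158 0.1  ]
spool [ 0.488 -0.063  0.02 ]
p1 [0.583 0.449 0.01 ]
p2 [0.587 0.294 0.01 ]
p3 [0.483 0.288 0.01 ]
p4 [0.477 0.439 0.01 ]
h1 [0.643 0.217 0.09 ]
h2 [0.642 0.068 0.09 ]
h3 [0.571 0.07  0.09 ]
h4 [0.572 0.217 0.09 ]
[ 0.62310648 -0.02105883] [ 0.61101656 -0.05029664] [0.63407006 0.00717117] EighResult(eigenvalues=array([4.65127332e-05, 2.82633278e-04]), eigenvectors=array([[-0.99995969, -0.00897933],
       [-0.00897933,  0.99995969]]))
```

View pics/c1.png

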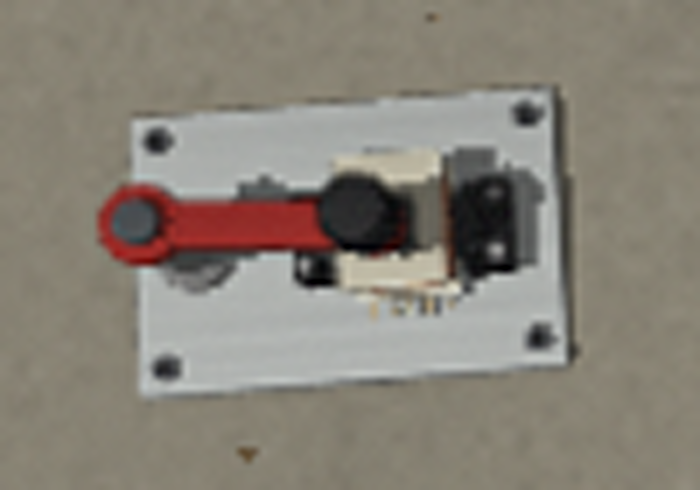

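Run:
```python
from h import *
c=lambda x,y,z:px2w('top0',195+x/7,185+y/7,z)
kn=c(355,209,.126);hub=c(132,221,.098);print('knob',kn,'hub',hub)
q=[c(*p,.01)[:2] for p in((131,118),(553,88),(573,360),(143,395))]
print(q)  # (+x,+y),(+x,-y),(-x,-y),(-x,+y)
L=np.array([[50,97],[50,-53],[-50,-53],[-50,97]])/1000; Q=np.array(q)
A=L-L.mean(0);B=Q-Q.mean(0); th=np.arctan2((A[:,0]*B[:,1]-A[:,1]*B[:,0]).sum(),(A*B).sum())
Rm=np.array([[np.cos(th),-np.sin(th)],[np.sin(th),np.cos(th)]]); t=Q.mean(0)-Rm@L.mean(0)
print('yaw',th,'bobbin',t,'pivot',t+Rm@[0,.075], 'res',(L@Rm.T+t-Q)*1e3)
v=hub-kn; print('arm dir yaw',np.arctan2(-v[0],v[1]), np.linalg.norm(v[:2]))
```

```text
knob [0.52745865 0.34487365 0.126     ] hub [0.52802512 0.42100631 0.098     ]
[array([0.57626917, 0.44492125]), array([0.58572801, 0.29619918]), array([0.48917263, 0.28846293]), array([0.47850979, 0.43774883])]
yaw 0.0701937191097652 bobbin [0.53396289 0.34488722] pivot [0.52870269 0.41970253] res [[ 0.76739612  0.23390507]
 [ 1.82896483 -0.67463211]
 [-1.36939067  0.04800935]
 [-1.22697028  0.3927177 ]]
arm dir yaw -0.007440460210488388 0.0761347643753143
```

>>> {"api": "send_rows", "payload": {"plan": "0.529 -0.343 -0.02 0 0 -64 0.0854;0.529 -0.343 -0.02 0 0 -64 0.0854;0.529 -0.343 -0.02 0 0 -64 0.0854;0.529 -0.343 -0.02 0 0 -64 0.0854;0.529 -0.343 -0.02 0 0 -64 0.0854;0.529 -0.343 -0.02 0 0 -64 0.0854;0.529 -0.343 -0.02 0 0 -64 0.0854;0.529 -0.343 -0.02 0 0 -64 0.0854;0.529 -0.343 -0.02 0 0 -64 0.0854;0.529 -0.343 -0.02 0 0 -64 0.0854"}}

```text
clock: 0.93
position: [0.4894, -0.2026, 0.2446]
tool_rot: [-3.141, -0.0, 1.58]
force: [0.8, -0.8, -0.3]
grip_width: 0.0853
finger_force: 0.0
```

>>> {"api": "send_rows", "payload": {"plan": "0.18 0.11 -0.005 0 0 0 0.0854;0.18 0.11 -0.005 0 0 0 0.0854;0.18 0.11 -0.005 0 0 0 0.0854;0.18 0.11 -0.005 0 0 0 0.0854;0.18 0.11 -0.005 0 0 0 0.0854;0.18 0.11 -0.005 0 0 0 0.0854;0.18 0.11 -0.005 0 0 0 0.0854;0.18 0.11 -0.005 0 0 0 0.0854;0.18 0.11 -0.005 0 0 0 0.0854"}}

```text
clock: 1.68
position: [0.5983, -0.0255, 0.2493]
tool_rot: [-3.141, 0.001, 1.57]
force: [-0.0, -0.0, -0.8]
grip_width: 0.0854
finger_force: 0.0
```

Run:
```python
from h import *
s=observe(); print(s['position'],s['tool_rot'],s['qpos'],s['qd'])
d=grab('wrist','w1'); print(d['fx'],d['tool_from_camera'])
print(w2px('w1',[.623,-.021,.028]))
```

```text
[ 0.59830295 -0.02553547  0.24926279] [-3.14091388e+00  5.74785234e-04  1.57045674e+00] [ 0.2505959   0.49100254 -0.4414529   1.63492127  0.23242932  1.06872986
 -0.25816721] [ 0.01092243 -0.00589443  0.00128518  0.00233998  0.00023664 -0.00151709
 -0.00027972]
292.1678829294189 [[ 6.12429508e-04 -9.61051479e-01 -2.76368737e-01  7.04736771e-02]
 [ 9.99999392e-01  8.42155407e-04 -7.12546456e-04  7.35485191e-04]
 [ 9.17539252e-04 -2.76368133e-01  9.61051410e-01 -1.43291394e-01]
 [ 0.00000000e+00  0.00000000e+00  0.00000000e+00  1.00000000e+00]]
[332.82523071 168.77402909]
```

View pics/w1.png

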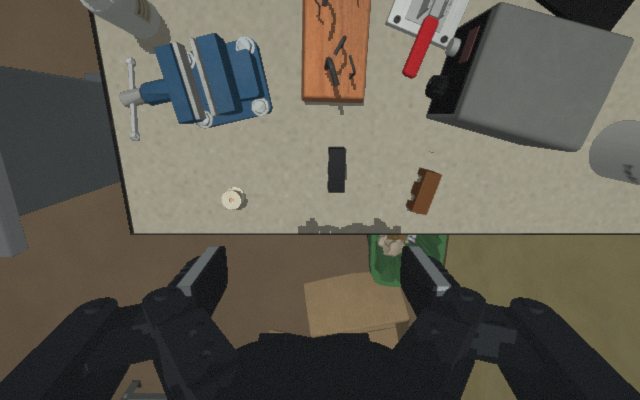

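The wrist view shows the dark core at (337,169) and the brown look-alike to its right. The core is close to where I predicted it. Next I refine its pose by segmentation.

Run:
```python
from h import *
a=cv2.imread('pics/w1.png'); u0,v0=318,138; g=(a[v0:202,u0:358].max(2)<75).astype(np.uint8)
v,u=np.nonzero(g); print(u.min()+u0,u.max()+u0,v.min()+v0,v.max()+v0)
for r in range(0,64,3): 
    x=np.nonzero(g[r])[0]; print(r+v0, (x.min()+u0,x.max()+u0,[int(t) for t in a[r+v0,x.min()+u0-1:x.max()+u0+2].max(1)]) if len(x) else '')
```

```text
328 345 147 192
138 
141 
144 
147 (np.int64(329), np.int64(343), [91, 56, 54, 53, 50, 50, 52, 51, 53, 53, 53, 58, 56, 54, 56, 60, 103])
150 (np.int64(329), np.int64(345), [78, 37, 47, 51, 47, 49, 48, 51, 47, 49, 49, 49, 49, 50, 48, 46, 47, 63, 122])
153 (np.int64(329), np.int64(344), [98, 49, 48, 50, 50, 52, 49, 50, 51, 48, 48, 49, 48, 46, 47, 50, 51, 75])
156 (np.int64(329), np.int64(344), [122, 58, 48, 50, 47, 51, 49, 49, 50, 50, 48, 46, 49, 51, 50, 50, 51, 76])
159 (np.int64(329), np.int64(344), [122, 60, 49, 52, 47, 49, 49, 47, 46, 52, 50, 49, 45, 47, 46, 48, 48, 77])
162 (np.int64(328), np.int64(344), [151, 66, 45, 46, 51, 48, 47, 48, 50, 49, 49, 48, 49, 51, 47, 43, 47, 47, 77])
165 (np.int64(328), np.int64(345), [149, 62, 43, 47, 48, 50, 47, 47, 47, 49, 47, 49, 48, 48, 46, 45, 46, 45, 56, 103])
168 (np.int64(328), np.int64(345), [122, 51, 46, 50, 47, 51, 45, 48, 48, 46, 46, 47, 45, 42, 48, 45, 44, 47, 61, 100])
171 (np.int64(328), np.int64(345), [121, 51, 44, 47, 44, 46, 45, 47, 44, 45, 46, 46, 42, 48, 45, 42, 48, 50, 64, 102])
174 (np.int64(328), np.int64(345), [151, 68, 47, 42, 46, 50, 48, 46, 42, 46, 45, 44, 47, 50, 44, 44, 46, 50, 72, 99])
177 (np.int64(329), np.int64(345), [77, 49, 46, 43, 44, 47, 48, 46, 48, 43, 45, 43, 44, 44, 46, 44, 48, 74, 101])
180 (np.int64(329), np.int64(344), [76, 45, 44, 46, 42, 44, 46, 41, 48, 43, 43, 44, 43, 41, 43, 44, 71, 146])
183 (np.int64(328), np.int64(344), [98, 44, 45, 42, 49, 48, 47, 43, 44, 44, 41, 45, 45, 44, 45, 43, 46, 72, 152])
186 (np.int64(328), np.int64(343), [96, 45, 40, 46, 47, 44, 42, 44, 43, 44, 41, 40, 43, 42, 44, 44, 42, 76])
189 (np.int64(328), np.int64(343), [123, 54, 40, 39, 37, 44, 43, 43, 42, 46, 43, 45, 40, 42, 44, 42, 46, 77])
192 (np.int64(330), np.int64(341), [82, 73, 76, 75, 72, 74, 74, 74, 77, 75, 75, 72, 71, 77])
195 
198 
201
```

>>> {"api": "send_rows", "payload": {"plan": "0.385 -0.068 0 0 0 -4 0.0854;0.385 -0.068 0 0 0 -4 0.0854;0.385 -0.068 0 0 0 -4 0.0854;0.385 -0.068 0 0 0 -4 0.0854;0.385 -0.068 0 0 0 -4 0.0854;0.385 -0.068 0 0 0 -4 0.0854;0.385 -0.068 0 0 0 -4 0.0854;0.385 -0.068 0 0 0 -4 0.0854;0.385 -0.068 0 0 0 -4 0.0854;0.385 -0.068 0 0 0 -4 0.0854"}}

```text
clock: 2.57
position: [0.5282, 0.3654, 0.2497]
tool_rot: [-3.141, -0.002, 1.645]
force: [-0.8, 1.8, -0.1]
grip_width: 0.0857
finger_force: 0.0
```

>>> {"api": "send_rows", "payload": {"plan": "0 0 0 0 0 0 0.0854;0 0 0 0 0 0 0.0854;0 0 0 0 0 0 0.0854;0 0 0 0 0 0 0.0854"}}

```text
clock: 2.9
position: [0.5313, 0.3588, 0.2496]
tool_rot: [3.141, 0.001, 1.639]
force: [-1.2, 0.6, 0.0]
grip_width: 0.0854
finger_force: 0.0
```

Run:
```python
from h import *
print('core',px2w('w1',336.7,169.3,.028))
s=observe(); print(s['position'],s['tool_rot'],s['qpos'],s['qd'])
d=grab('wrist','w2')
print(w2px('w2',[.534,.345,.0555]),w2px('w2',[.5275,.345,.126]),w2px('w2',[.528,.42,.098]))
a=cv2.imread('pics/w2.png'); cv2.imwrite('pics/w2c.png',cv2.resize(a[20:270,170:470],(780,650))[:600])
```

```text
core [ 0.6279015  -0.02166831  0.028     ]
[0.53125502 0.3587518  0.24963039] [3.14120068e+00 7.37208422e-04 1.63918969e+00] [-0.35771293  0.57107478 -0.50886681  1.51512471  0.29597522  1.1326824
 -0.85684866] [-0.00058164 -0.00154858 -0.00392051 -0.00074362 -0.00257847 -0.00026149
 -0.00193595]
[314.5074349  188.13370397] [307.94083204 205.5693832 ] [313.87223378 124.04893127]
```

View pics/w2c.png

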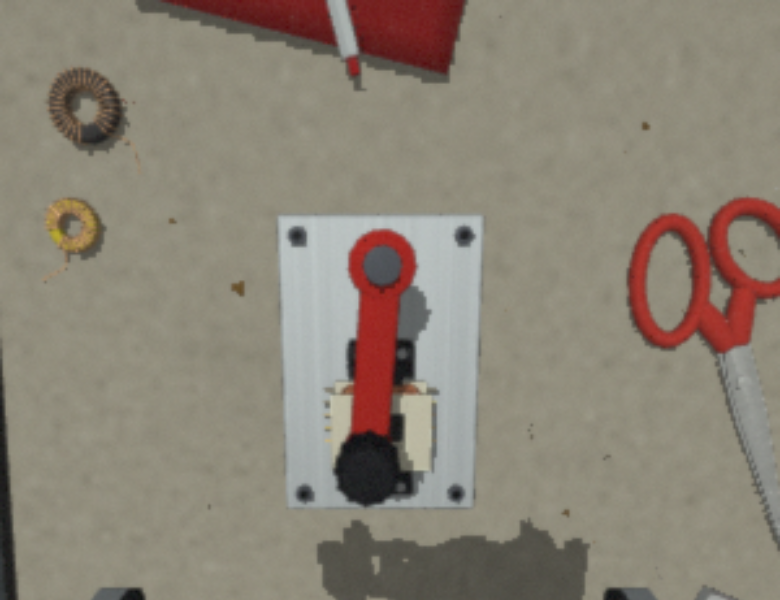

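Run:
```python
from h import *
c=lambda x,y,z:px2w('w2',170+x/2.6,20+y/2.6,z)
print('knob',c(368,469,.126),'hub',c(383,264,.098))
Q=np.array([c(*p,.01)[:2] for p in((483,215),(473,508),(288,508),(279,215))])
L=np.array([[50,97],[50,-53],[-50,-53],[-50,97]])/1000
A=L-L.mean(0);B=Q-Q.mean(0); th=np.arctan2((A[:,0]*B[:,1]-A[:,1]*B[:,0]).sum(),(A*B).sum())
Rm=R.from_euler('z',th).as_matrix()[:2,:2]; t=Q.mean(0)-Rm@L.mean(0)
print('yaw',th,'bobbin',t,'pivot',t+Rm@[0,.075]);print('res',(L@Rm.T+t-Q)*1e3)
```

```text
knob [0.53058846 0.35040162 0.126     ] hub [0.53118103 0.42260162 0.098     ]
yaw 0.06980395259080877 bobbin [0.53651548 0.34716147] pivot [0.53128444 0.42197882]
res [[ 1.08717671  0.81165743]
 [ 0.67964248 -0.61873324]
 [-0.62889343 -0.76876875]
 [-1.13792576  0.57584456]]
```

>>> {"api": "send_rows", "payload": {"plan": "-0.011 -0.001 0 0 0 4 0.05;-0.011 -0.001 0 0 0 4 0.05;-0.011 -0.001 0.03 0 0 4 0.05;-0.011 -0.001 0.06 0 0 4 0.05;-0.011 -0.001 0.08 0 0 4 0.05;-0.011 -0.001 0.1 0 0 4 0.05;-0.011 -0.001 0.12 0 0 4 0.05;-0.011 -0.001 0.135 0 0 4 0.05;-0.011 -0.001 0.15 0 0 4 0.05;-0.011 -0.001 0.15 0 0 4 0.05"}}

```text
clock: 3.78
position: [0.5294, 0.3483, 0.0969]
tool_rot: [-3.139, 0.002, 1.573]
force: [-0.1, -0.1, -0.3]
grip_width: 0.0497
finger_force: 0.0
```

Run:
```python
from h import *
s=observe(); p=s['position'];y0=s['tool_rot'][2];print(p,y0,s['force'],s['grip_width'])
pv=np.array([.531,.4215]); tx=np.array([np.cos(y0),np.sin(y0)]);ty=np.array([np.sin(y0),-np.cos(y0)])
for d in range(0,111,6):  # knob dir angle clockwise from -y
    t=np.radians(d); k=pv+.0745*np.array([-np.sin(t),-np.cos(t)])
    w=k-p[:2]; print(d,(w@tx).round(3),(w@ty).round(3), (np.degrees(y0-(np.pi/2-t))).round(1))
```

```text
[0.52942123 0.34830795 0.09693143] 1.5727670403548077 [-0.10514865 -0.06380227 -0.30543383] 0.049743625099412284
0 -0.001 0.002 0.1
6 -0.001 -0.006 6.1
12 0.0 -0.014 12.1
18 0.002 -0.021 18.1
24 0.005 -0.029 24.1
30 0.009 -0.036 30.1
36 0.013 -0.042 36.1
42 0.018 -0.048 42.1
48 0.023 -0.054 48.1
54 0.03 -0.059 54.1
60 0.036 -0.063 60.1
66 0.043 -0.066 66.1
72 0.05 -0.069 72.1
78 0.058 -0.071 78.1
84 0.066 -0.072 84.1
90 0.073 -0.073 90.1
96 0.081 -0.072 96.1
102 0.089 -0.071 102.1
108 0.096 -0.069 108.1
```

>>> {"api": "send_rows", "payload": {"plan": "-0.001 -0.006 0 0 0 6 0.05;0 -0.014 0 0 0 12 0.05;0.002 -0.021 0 0 0 18 0.05;0.005 -0.029 0 0 0 24 0.05;0.009 -0.036 0 0 0 30 0.05;0.013 -0.042 0 0 0 36 0.05;0.018 -0.048 0 0 0 42 0.05;0.023 -0.054 0 0 0 48 0.05;0.03 -0.059 0 0 0 54 0.05;0.03 -0.059 0 0 0 54 0.05"}}

```text
clock: 4.62
position: [0.4703, 0.3809, 0.1005]
tool_rot: [-3.141, -0.001, 0.626]
force: [-0.7, 0.8, 0.6]
grip_width: 0.05
finger_force: 0.0
```

Run:
```python
from h import *
s=observe(); p=s['position'];y0=s['tool_rot'][2];print(p,y0,s['force'],s['grip_width'],s['qpos'])
pv=np.array([.531,.4215]); tx=np.array([np.cos(y0),np.sin(y0)]);ty=np.array([np.sin(y0),-np.cos(y0)])
for d in range(54,111,6):
    t=np.radians(d); k=pv+.0745*np.array([-np.sin(t),-np.cos(t)])
    w=k-p[:2]; print(d,(w@tx).round(3),(w@ty).round(3), (np.degrees(y0-(np.pi/2-t))).round(1))
```

```text
[0.47034101 0.38087069 0.10054058] 0.6264339056343071 [-0.73403389  0.78599832  0.61590391] 0.04999243881812921 [-0.64300971  0.6556317  -0.19699637  1.75129062  0.17507243  0.75097219
 -1.87277355]
54 -0.002 0.003 -0.1
60 -0.001 -0.005 5.9
66 0.0 -0.013 11.9
72 0.002 -0.02 17.9
78 0.005 -0.028 23.9
84 0.008 -0.034 29.9
90 0.013 -0.041 35.9
96 0.018 -0.047 41.9
102 0.023 -0.053 47.9
108 0.029 -0.058 53.9
```

>>> {"api": "send_rows", "payload": {"plan": "-0.001 -0.005 0.002 0 0 5 0.05;0 -0.013 0.002 0 0 10 0.05;0.002 -0.02 0.002 0 0 15 0.05;0.005 -0.028 0.002 0 0 18 0.05;0.008 -0.034 0.002 0 0 21 0.05;0.013 -0.041 0.002 0 0 23 0.05;0.017 -0.046 0.002 0 0 25 0.05;0.017 -0.046 0.002 0 0 25 0.05;0.017 -0.046 0.002 0 0 25 0.05"}}

```text
clock: 5.37
position: [0.4581, 0.4267, 0.0979]
tool_rot: [-3.141, -0.0, 0.197]
force: [-0.4, -0.4, 0.2]
grip_width: 0.05
finger_force: 0.0
```

Run:
```python
from h import *
s=observe();print(s['position'],s['tool_rot'],s['force'],s['qpos'])
d=grab('top','t3'); a=cv2.imread('pics/t3.png'); w=d and grab('wrist','w3'); b=cv2.imread('pics/w3.png')
cv2.imwrite('pics/m3.png',np.hstack([cv2.resize(a[150:300,170:320],(400,400)),b[:,100:500]]))
```

```text
[0.45813645 0.42666716 0.09791088] [-3.14115900e+00 -4.14708230e-04  1.97094589e-01] [-0.42588678 -0.40451291  0.23335758] [-0.79145414  0.68196857 -0.07904578  1.69883526  0.07194932  0.76301875
 -2.27858739]
```

View pics/m3.png

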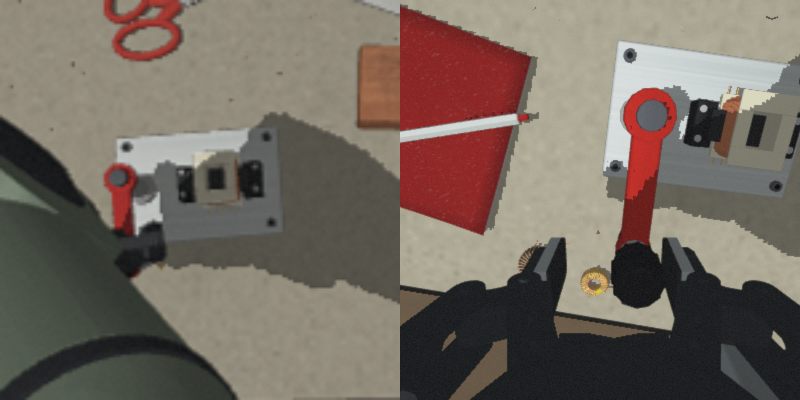

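The arm has swung about 1.5 rad and the knob (637,275) is touching the right-hand finger. I'll nudge it a little further, then lift off.

>>> {"api": "send_rows", "payload": {"plan": "0.001 -0.004 0 0 0 0 0.05;0.001 -0.007 0 0 0 0 0.05;0.001 -0.007 0 0 0 0 0.05;0.001 -0.006 0 0 0 0 0.06;0.001 -0.004 -0.01 0 0 0 0.06;0.001 -0.003 -0.04 0 0 0 0.06;0.001 -0.003 -0.08 0 0 0 0.06;0.001 -0.003 -0.12 0 0 0 0.06;0.001 -0.003 -0.16 0 0 0 0.06;0.001 -0.003 -0.16 0 0 0 0.06"}}

```text
clock: 6.3
position: [0.4602, 0.4315, 0.2663]
tool_rot: [-3.135, -0.009, 0.193]
force: [1.0, 0.7, 1.0]
grip_width: 0.0599
finger_force: 0.0
```

```bash
cat > mv.py <<'E'
from h import *
import sys
def mv(x,y,z,yaw):
    s=observe(); p=s['position'];M=R.from_euler('xyz',s['tool_rot']); G=R.from_euler('xyz',[np.pi,0,yaw])
    print(s['clock'],p.round(4),s['tool_rot'].round(4),s['force'].round(1)); print((M.inv().apply(np.array([x,y,z])-p)).round(4),np.degrees((M.inv()*G).as_rotvec()).round(2))
mv(*map(float,sys.argv[1:]))
E
python3 mv.py .532 .36 .25 1.64
```

```text
6.3 [0.4602 0.4315 0.2663] [-3.1352 -0.0087  0.1926] [1.  0.7 1. ]
[0.0567 0.084  0.0163] [ 6.000e-02 -6.700e-01 -8.293e+01]
```

>>> {"api": "send_rows", "payload": {"plan": "0.057 0.084 0.016 0 0 -83 0.0854;0.057 0.084 0.016 0 0 -83 0.0854;0.057 0.084 0.016 0 0 -83 0.0854;0.057 0.084 0.016 0 0 -83 0.0854;0.057 0.084 0.016 0 0 -83 0.0854;0.057 0.084 0.016 0 0 -83 0.0854;0.057 0.084 0.016 0 0 -83 0.0854;0.057 0.084 0.016 0 0 -83 0.0854;0.057 0.084 0.016 0 0 -83 0.0854;0.057 0.084 0.016 0 0 -83 0.0854"}}

```text
clock: 7.13
position: [0.5303, 0.358, 0.2423]
tool_rot: [3.141, -0.0, 1.444]
force: [-0.2, -0.4, 0.3]
grip_width: 0.0855
finger_force: 0.0
```

```bash
python3 mv.py .537 .347 .2 1.641
```

```text
7.1333 [0.5303 0.358  0.2423] [ 3.1411e+00 -1.0000e-04  1.4440e+00] [-0.2 -0.4  0.3]
[-0.0101  0.008   0.0423] [  0.03  -0.   -11.29]
```

>>> {"api": "send_rows", "payload": {"plan": "-0.01 0.008 0.04 0 0 -11.3 0.0854;-0.01 0.008 0.04 0 0 -11.3 0.0854;-0.01 0.008 0.04 0 0 -11.3 0.0854;-0.01 0.008 0.04 0 0 -11.3 0.0854;-0.01 0.008 0.04 0 0 -11.3 0.0854;-0.01 0.008 0.04 0 0 -11.3 0.0854"}}

```text
clock: 7.63
position: [0.537, 0.348, 0.2028]
tool_rot: [3.14, -0.001, 1.633]
force: [-0.2, 0.7, -0.5]
grip_width: 0.0853
finger_force: 0.0
```

```bash
python3 mv.py .626 -.022 .15 1.57
python3 - <<'E'
from h import *
grab('wrist','w4')
c=w2px('w4',[.5365,.347,.0555]); print(c)
a=cv2.imread('pics/w4.png'); u,v=c.round().astype(int); print(u,v)
cv2.imwrite('pics/w4c.png',cv2.resize(a[v-100:v+50,u-100:u+100],None,fx=4,fy=4,interpolation=cv2.INTER_CUBIC))
E
```

```text
7.6333 [0.537  0.348  0.2028] [ 3.1401e+00 -9.0000e-04  1.6334e+00] [-0.2  0.7 -0.5]
[-0.3749  0.0656  0.0525] [ 0.08 -0.05  3.63]
[312.16484001 187.2157507 ]
312 187
```

View pics/w4c.png

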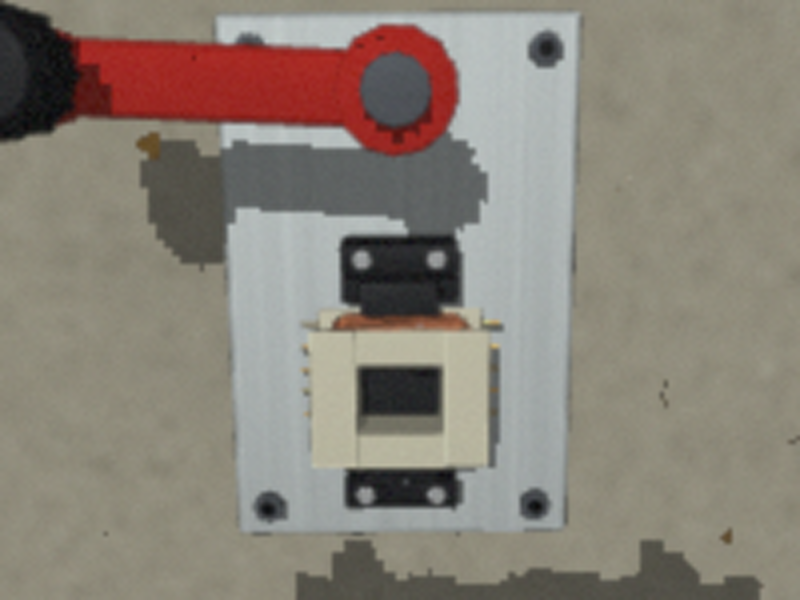

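The clamp is fully aside and the bobbin bore is centred at crop (400,400). That is within 1 mm of my estimate. Next, the core.

>>> {"api": "send_rows", "payload": {"plan": "-0.375 0.065 -0.02 0 0 4 0.0854;-0.375 0.065 -0.02 0 0 4 0.0854;-0.375 0.065 -0.02 0 0 4 0.0854;-0.375 0.065 -0.02 0 0 4 0.0854;-0.375 0.065 -0.02 0 0 4 0.0854;-0.375 0.065 -0.02 0 0 4 0.0854;-0.375 0.065 -0.02 0 0 4 0.0854;-0.375 0.065 -0.02 0 0 4 0.0854;-0.375 0.065 0.05 0 0 4 0.0854;-0.375 0.065 0.05 0 0 4 0.0854"}}

```text
clock: 8.52
position: [0.6274, -0.0251, 0.1529]
tool_rot: [3.137, 0.001, 1.562]
force: [0.5, 0.2, -0.4]
grip_width: 0.0855
finger_force: 0.0
```

>>> {"api": "send_rows", "payload": {"plan": "0 0 0 0 0 0 0.0854;0 0 0 0 0 0 0.0854;0 0 0 0 0 0 0.0854"}}

```text
clock: 8.77
position: [0.6262, -0.0215, 0.1524]
tool_rot: [3.141, -0.001, 1.565]
force: [0.3, 1.2, 0.7]
grip_width: 0.0857
finger_force: 0.0
```

```bash
python3 mv.py .626 -.022 .02 1.56
python3 - <<'E'
from h import *
grab('wrist','w5'); a=cv2.imread('pics/w5.png')
c=w2px('w5',[.628,-.0217,.028]); u0,v0=(c.round().astype(int)-[25,50]); print(c,w2px('w5',[.623,-.021,.028]))
g=(a[v0:v0+100,u0:u0+50].max(2)<66).astype(np.uint8); n,l,st,ce=cv2.connectedComponentsWithStats(g); i=1+st[1:,4].argmax()
print(st[i]+[u0,v0,0,0,0],ce[i]+[u0,v0]); v,u=np.nonzero(l==i); r=cv2.minAreaRect(np.c_[u,v].astype(np.float32)); print(r)
print(px2w('w5',r[0][0]+u0,r[0][1]+v0,.028))
E
```

```text
8.7667 [ 0.6262 -0.0215  0.1524] [ 3.1406e+00 -7.0000e-04  1.5655e+00] [0.3 1.2 0.7]
[-0.0006 -0.0003  0.1324] [ 0.05 -0.04  0.31]
[314.69832006 192.1559263 ] [309.41535091 191.46500536]
[ 304  161   23   61 1297] [315.10562837 190.79645335]
((25.0, 49.0), (60.0, 22.0), 90.0)
[ 0.62828955 -0.02057022  0.028     ]
```

>>> {"api": "send_rows", "payload": {"plan": "0.001 0.002 0.04 0 0 0 0.0854;0.001 0.002 0.08 0 0 0 0.0854;0.001 0.002 0.11 0 0 0 0.0854;0.001 0.002 0.13 0 0 0 0.0854;0.001 0.002 0.145 0 0 0 0.0854;0.001 0.002 0.149 0 0 0 0.0854;0.001 0.002 0.149 0 0 0 0.0854;0.001 0.002 0.149 0 0 0 0.0854"}}

```text
clock: 9.48
position: [0.6288, -0.0213, 0.0041]
tool_rot: [3.14, -0.0, 1.566]
force: [-0.7, -0.3, -0.5]
grip_width: 0.0855
finger_force: 0.0
```

>>> {"api": "send_rows", "payload": {"plan": "0 0 0 0 0 0 0.04;0 0 0 0 0 0 0.04;0 0 0 0 0 0 0.03;0 0 0 0 0 0 0.025;0 0 0 0 0 0 0.015;0 0 0 0 0 0 0.01;0 0 0 0 0 0 0.01;0 0 0 0 0 0 0.01", "grip_force": 40}}

```text
clock: 10.15
position: [0.628, -0.0218, 0.0029]
tool_rot: [3.141, 0.0, 1.565]
force: [-1.1, -0.5, 5.9]
grip_width: 0.0202
finger_force: 39.4
```

```bash
python3 mv.py .628 -.021 .2 1.56
python3 - <<'E'
from h import *
s=observe();print(s['grip_width'],s['finger_force'])
E
```

```text
10.15 [ 0.628  -0.0218  0.0029] [3.1412 0.     1.5651] [-1.1 -0.5  5.9]
[ 7.000e-04  1.000e-04 -1.971e-01] [0.02 0.   0.29]
0.020152283452339294 39.4182913005352
```

>>> {"api": "send_rows", "payload": {"plan": "0 0 -0.01 0 0 0 0.01;0 0 -0.03 0 0 0 0.01;0 0 -0.05 0 0 0 0.01;0 0 -0.08 0 0 0 0.01;0 0 -0.11 0 0 0 0.01;0 0 -0.14 0 0 0 0.01;0 0 -0.17 0 0 0 0.01;0 0 -0.19 0 0 0 0.01;0 0 -0.2 0 0 0 0.01;0 0 -0.2 0 0 0 0.01"}}

```text
clock: 10.98
position: [0.6286, -0.0218, 0.2049]
tool_rot: [3.138, 0.0, 1.565]
force: [1.5, -0.3, -1.2]
grip_width: 0.0203
finger_force: 39.2
```

```bash
python3 mv.py .536 .347 .2 1.641
python3 - <<'E'
from h import *
s=observe();print(s['grip_width'],s['finger_force'])
E
```

```text
10.9833 [ 0.6286 -0.0218  0.2049] [3.1383e+00 1.0000e-04 1.5650e+00] [ 1.5 -0.3 -1.2]
[ 0.3682 -0.0947  0.0046] [ 0.19  0.01 -4.35]
0.020283763459675582 39.233147352933884
```

>>> {"api": "send_rows", "payload": {"plan": "0.015 -0.004 0 0 0 0 0.01;0.045 -0.012 0 0 0 -1 0.01;0.08 -0.02 0 0 0 -1 0.01;0.12 -0.031 0 0 0 -2 0.01;0.16 -0.041 0 0 0 -2 0.01;0.2 -0.051 0 0 0 -3 0.01;0.24 -0.062 0 0 0 -3 0.01;0.28 -0.072 0 0 0 -4 0.01;0.315 -0.081 0 0 0 -4.35 0.01;0.345 -0.089 0 0 0 -4.35 0.01"}}

```text
clock: 11.82
position: [0.5388, 0.3263, 0.2008]
tool_rot: [-3.139, 0.0, 1.643]
force: [0.6, 0.8, 0.0]
grip_width: 0.0201
finger_force: 39.2
```

```bash
python3 mv.py .536 .3475 .15 1.641
```

```text
11.8167 [0.5388 0.3263 0.2008] [-3.1394e+00  3.0000e-04  1.6434e+00] [0.6 0.8 0. ]
[ 0.0214 -0.0012  0.0508] [-0.13  0.02  0.14]
```

>>> {"api": "send_rows", "payload": {"plan": "0.012 -0.001 0 0 0 0 0.01;0.021 -0.001 0 0 0 0 0.01;0.021 -0.001 0.02 0 0 0 0.01;0.021 -0.001 0.04 0 0 0 0.01;0.021 -0.001 0.06 0 0 0 0.01;0.021 -0.001 0.075 0 0 0 0.01;0.021 -0.001 0.085 0 0 0 0.01;0.021 -0.001 0.09 0 0 0 0.01;0.021 -0.001 0.09 0 0 0 0.01;0.021 -0.001 0.09 0 0 0 0.01"}}

```text
clock: 12.65
position: [0.5385, 0.3444, 0.1128]
tool_rot: [3.141, -0.0, 1.641]
force: [-0.1, 0.2, -0.8]
grip_width: 0.0203
finger_force: 39.2
```

```bash
python3 mv.py .536 .3475 .061 1.641
python3 - <<'E'
from h import *
grab('wrist','w6'); grab('scene','s6'); grab('top','t6')
c=w2px('w6',[.536,.3475,.0555]); print(c, w2px('w6',[.536,.3475,.14]))
u,v=c.round().astype(int); a=cv2.imread('pics/w6.png'); b=cv2.imread('pics/s6.png'); t=cv2.imread('pics/t6.png')
k=w2px('s6',[.53,.35,.08]).round().astype(int); q=w2px('t6',[.53,.35,.08]).round().astype(int); print(u,v,k,q)
C=lambda im,u,v,w,h,W,H:cv2.resize(im[v-h:v+h,u-w:u+w],(W,H),interpolation=cv2.INTER_CUBIC)
cv2.imwrite('pics/m6.png',np.hstack([C(a,u,v,50,75,400,600),np.vstack([C(b,*k,40,30,400,300),C(t,*q,40,30,400,300)])]))
E
```

```text
12.65 [0.5385 0.3444 0.1128] [ 3.1415 -0.      1.6407] [-0.1  0.2 -0.8]
[ 0.0032 -0.0023  0.0518] [ 0.01 -0.   -0.02]
[309.40381921 211.12357221] [306.69991609 271.42381277]
309 211 [269 160] [247 216]
```

View pics/m6.png

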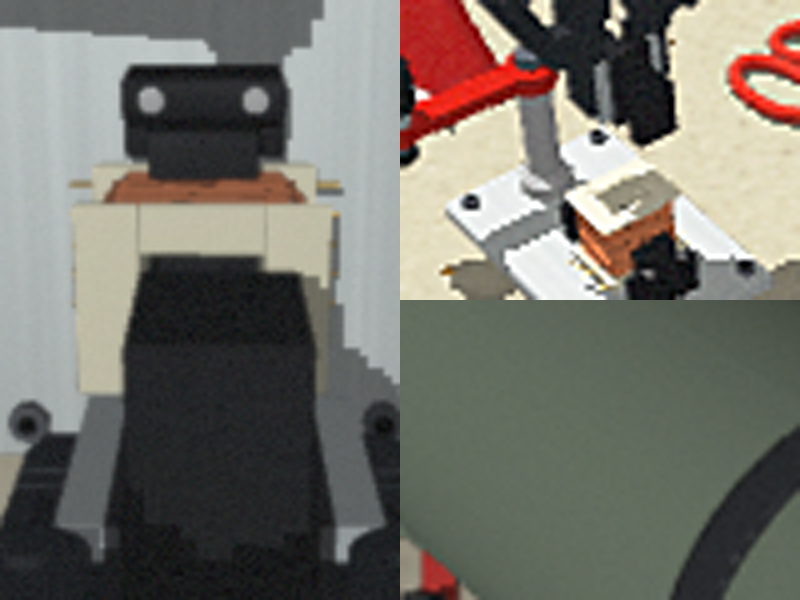

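Run:
```python
from h import *
c=lambda x,y,z:px2w('w6',259+(x+.5)/4-.5,136+(y+.5)/4-.5,z)
F=R.from_euler('z',-.07)
bob=[c(72,205,.0555),c(332,205,.0555),c(78,392,.0555),c(328,392,.0555)]
co=[c(137,272,.110),c(304,272,.110),c(123,345,.138),c(315,345,.138)]
for p in bob+co: print(F.apply(p).round(4))
B=F.apply(np.mean(bob,0)); print('bob',F.inv().apply(B)); t=F.apply([.5385,.3444,0]); print('tcp',t)
```

```text
[0.5359 0.3272 0.0555]
[0.5818 0.3272 0.0555]
[0.5358 0.2916 0.0555]
[0.582  0.2916 0.0555]
[0.5512 0.3315 0.11  ]
[0.573  0.3316 0.11  ]
[0.5516 0.3319 0.138 ]
[0.5723 0.3319 0.138 ]
bob [0.53587216 0.34774272 0.0555    ]
tcp [0.56126953 0.30589234 0.        ]
```

The core is held straight above the bobbin, with its leg ends at crop row 272 and the bobbin top spanning rows 205–392. It needs about +5.5 mm along the tool x and −2.7 mm along the tool y.

>>> {"api": "send_rows", "payload": {"plan": "0.003 -0.001 0.005 0 0 0 0.01;0.0055 -0.0027 0.01 0 0 0 0.01;0.0055 -0.0027 0.017 0 0 0 0.01;0.0055 -0.0027 0.024 0 0 0 0.01;0.0055 -0.0027 0.028 0 0 0 0.01;0.0055 -0.0027 0.03 0 0 0 0.01;0.0055 -0.0027 0.03 0 0 0 0.01;0.0055 -0.0027 0.03 0 0 0 0.01;0.0055 -0.0027 0.03 0 0 0 0.01;0.0055 -0.0027 0.03 0 0 0 0.01"}}

```text
clock: 13.63
position: [0.5353, 0.35, 0.0828]
tool_rot: [3.141, -0.0, 1.641]
force: [-0.2, -0.4, -1.7]
grip_width: 0.0207
finger_force: 39.2
```

```bash
python3 mv.py .536 .35 .0634 1.641
python3 - <<'E'
from h import *
grab('wrist','w7'); a=cv2.imread('pics/w7.png'); b=a[150:300,234:384]; print(w2px('w7',[.536,.3475,.0555]))
cv2.imwrite('pics/w7c.png',cv2.resize(b,(600,600),interpolation=cv2.INTER_CUBIC))
E
```

```text
13.6333 [0.5353 0.35   0.0828] [ 3.1412e+00 -2.0000e-04  1.6410e+00] [-0.2 -0.4 -1.7]
[-0.0001  0.0007  0.0194] [ 0.02 -0.01 -0.  ]
[313.20485618 234.98942745]
```

View pics/w7c.png

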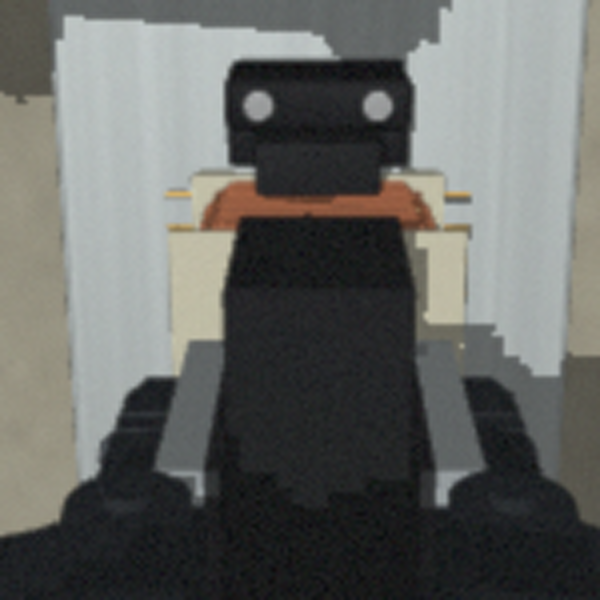

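Run:
```python
from h import *
c=lambda x,y,z:px2w('w7',234+(x+.5)/4-.5,150+(y+.5)/4-.5,z)
F=R.from_euler('z',-.07)
for p in [c(169,231,.0555),c(467,231,.0555),c(238,217,.0799),c(405,217,.0799),c(223,288,.1079),c(415,288,.1079)]: print(F.apply(p).round(4))
print(F.apply([.5353,.35,0]))
```

```text
[0.5361 0.3274 0.0555]
[0.5818 0.3274 0.0555]
[0.5485 0.3372 0.0799]
[0.5704 0.3372 0.0799]
[0.5488 0.3378 0.1079]
[0.5695 0.3378 0.1079]
[0.55846905 0.31170244 0.        ]
```

Centred to within 0.5 mm. Bobbin far edge is at crop row 231 and the core's leg-end edge at row 217, which gives matching centres. I'll descend the last 19.5 mm gently.

>>> {"api": "send_rows", "payload": {"plan": "0 0 0.003 0 0 0 0.01;0 0 0.007 0 0 0 0.01;0 0 0.011 0 0 0 0.01;0 0 0.015 0 0 0 0.01;0 0 0.018 0 0 0 0.01;0 0 0.0195 0 0 0 0.01;0 0 0.0195 0 0 0 0.01;0 0 0.0195 0 0 0 0.01;0 0 0.0195 0 0 0 0.01;0 0 0.0195 0 0 0 0.01"}}

```text
clock: 14.52
position: [0.5353, 0.35, 0.0632]
tool_rot: [3.141, -0.0, 1.641]
force: [0.1, 1.3, -1.0]
grip_width: 0.0206
finger_force: 39.2
```

>>> {"api": "send_rows", "payload": {"plan": "0 0 0 0 0 0 0.01;0 0 0 0 0 0 0.01;0 0 0 0 0 0 0.01;0 0 0 0 0 0 0.01;0 0 0 0 0 0 0.01;0 0 0 0 0 0 0.01"}}

```text
clock: 15.02
position: [0.5352, 0.3499, 0.063]
tool_rot: [3.142, 0.0, 1.641]
force: [0.6, 0.0, -0.6]
grip_width: 0.0205
finger_force: 39.2
```

```bash
python3 mv.py .5353 .35 .0634 1.641
python3 - <<'E'
from h import *
grab('wrist','w8'); grab('scene','s8'); a=cv2.imread('pics/w8.png')[150:300,234:384]; b=cv2.imread('pics/s8.png')[125:200,230:305]
cv2.imwrite('pics/m8.png',np.hstack([cv2.resize(x,(400,400),interpolation=cv2.INTER_CUBIC) for x in(a,b)])); print(observe()['finger_force'],np.abs(observe()['qd']).max())
E
```

```text
15.0167 [0.5352 0.3499 0.063 ] [3.1416 0.     1.641 ] [ 0.6  0.  -0.6]
[ 0.0001  0.0001 -0.0004] [0. 0. 0.]
39.241664707660675 0.001500128454504219
```

View pics/m8.png

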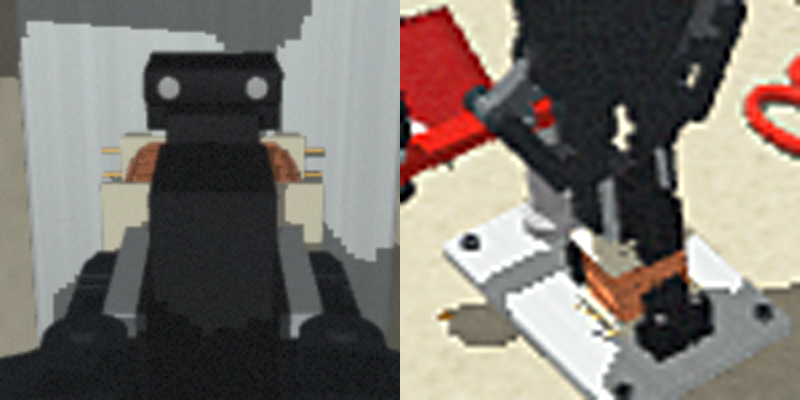

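The core sits centred just above the bobbin in the wrist view, the clamp is aside, and the measured forces are near zero. I'm handing it in.

```bash
python3 -c "
from h import *
print(bot.job_done())"
```

```text
the job is handed in; nothing more can be done
None
```

The job is handed in: the clamp arm is swung about a quarter turn aside, and the ferrite core half is held still, level and in line, centred to about 0.5 mm by camera, with its leg ends about 5 mm above the bobbin; the hand-in call gave no verdict.

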